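# Unlatch and open the analyser's sample chamber

## Task

Open the blue sample-chamber lid of the white analyser: take hold of the black paddle at its front and gently lift it until you feel it meet its springy end stop, which draws the hidden pawl back; do not force it past there. Let go of the paddle (it stays up), then take the steel bar handle and swing the lid fully open so that it stands open by itself; do not wrench at the lid while it is still latched, and leave the jar, the blue pan box and the brush where they are.

Things in the scene. Friction and masses are not known exactly. Their poses are not given: they have to be found in the camera images.
- analyser: White bench analyser, fixed. Origin on the desk under the middle of its chamber; x to its rear (away from the keypad), y to its left, z up. Chamber and rear deck: x -70 to 160 mm, y -130 to 130, 130 mm high (rear 120). Keypad console in front: x -197 to -67, full width, 43 mm high. The shut lid covers x -70 to 75, y -132 to 132; its top is 148 mm above the desk.
- paddle_grip (a point): Grip point of the paddle: black flat plate with a red patch, 60 mm long outside, 36 mm wide (along the analyser's y), 10 mm thick, level when down, sticking out of the front face, 92 mm above the desk, 40 mm free below and beside it. Point at mid-width and mid-thickness, 67 mm from the hinge, 25 mm from the free end; can be pinched across the width from above.
- paddle_hinge (a point): Point on the paddle's hinge axis (level, along the analyser's y), at mid-width of the paddle, 15 mm inside the front face, 92 mm above the desk. The paddle comes out of a fixed grey housing, 44 mm wide, that stands 15 mm proud of the front face.
- paddle (a joint): Paddle angle, rad: 0 level (latched), grows as its free end is lifted; stays where left. Needs 2 N at the grip point, up to 10 N when pinched hard. Meets a springy end stop somewhere between 0.35 and 1.0 rad: it cannot be seen and must be felt. The hidden pawl frees the lid only in the last 0.08 rad before the stop. At the stop the resistance rises by about 7 N per mm; over 21 N extra is too much.
- lid_handle (a point): Middle of the grip of the lid's bar handle: round steel bar 12 mm thick, 90 mm long along the analyser's y, its axis 35 mm above the lid's top, on two end posts. Moves with the lid; 100 mm in front of and 48 mm above the lid hinge when shut.
- lid_hinge (a point): Point on the lid's hinge axis (level, along the analyser's y) at the rear of the chamber, at mid-width, 135 mm above the desk.
- lid (a joint): Lid angle, rad: 0 shut, grows as its front edge swings up and back; stops at 1.45. Stiff hinge: 5 to 6 N at the handle moves it and it stays where left. While the pawl is engaged it gives only about 0.03 rad and pulling loads the latch; over 30 N there is wrenching.
- jar: Amber glass jar, 48 mm across, 75 mm high; origin under its centre. Bystander.
- pan_box: Open blue plastic box, 80 x 60 x 30 mm; origin under its centre. Bystander.
- brush: Small brush lying on the desk, handle towards its own -x. Bystander.

How it is judged (in metres and radians):
On the way:
1. the paddle has been lifted while the lid is still shut (value of joint paddle above 0.2 rad and value of joint lid below 0.1 rad), for 0.2 s.
At the end, for the whole second after the job is handed in: The lid stands open by itself at more than 1.15 rad (66 degrees), at rest and let go; jar, pan box and brush within 20 mm of where they began (value of joint lid above 1.15 rad and velocity of joint lid between -0.05 and 0.05 rad/s and distance of each of jar, pan_box, brush from where it was at the start of the episode below 0.02 m); the robot touches nothing.
It fails at once if the paddle is forced against its end stop (more than about 21 N extra at the grip point) (value of joint buffer above 0.0013 m).
It fails at once if the lid is wrenched against the engaged pawl (more than 30 N) (contact force between pawl and lid above 30 N).
It fails at once if the jar, pan box or brush is moved by more than 20 mm (distance of any of jar, pan_box, brush from where it was at the start of the episode above 0.02 m).
It also fails if it takes over 61 s, if anything falls off the work surface, if the arm or the gripper's body presses on something with over 40 N, if the wrist force passes 120 N, or if a joint passes its speed limit or range.

## Robot

A 6-joint arm with a two-finger parallel gripper is mounted at the origin on the work surface. World frame = base frame: x ahead of the robot, y to its left, z up, the work surface at z = 0. Lengths are in m, angles in degrees, forces in N, time in s.
With the tool pointing down it reaches from about 0.4 to 0.825 m from the base axis. Payload 7 kg.
Tool frame: the origin (TCP) lies at the very end of the fingers, on their centre line; the grasp point (between the pads) lies 19 mm behind it; z points along the fingers, y is the line along which they close (so a half turn about z gives the same grasp; the last joint's range is limited). The gripper opens to 88 mm and grips with 3 to 60 N. Pads are 19 mm wide; open, the fingers measure 130 mm over their backs; the gripper's body (78 mm by 193 mm) begins 47 mm behind the grasp point.
Start: joints at [-46.805, 20.546, 0.682, 0, -70.136, -16.507], TCP at [0.303, -0.603, 0.201] pointing down, gripper open.
Joint ranges: [-176.03, 176.03], [-82.01, 121.73], [-58.28, 71.71], [-173.87, 95.51], [-174.79, -0.11], [-173.66, 173.66]. Speed limits (degrees/s): [136.94, 136.94, 172.46, 180, 180, 180].

## Interface

Orientations are given as [roll, pitch, yaw] about the fixed x, y, z axes, in that order (R = Rz(yaw) Ry(pitch) Rx(roll)).
In Python, from plant import ctrl, viewer gives the robot as it stands.
- The arm moves only by the tool servo_tool, never from a script. Its argument "rows" is a list of rows, each a list of 6 numbers: the shift along the world's x, y, z in mm, then the turn, a rotation vector about the world's x, y, z in degrees. A call has 1 to 5 rows; each row shifts and turns the commanded pose from where the row before left it; what a row does not reach is not made up. A row lasts 1/12 s, in which the tool goes at most 41.7 mm and 7.16 degrees, less where a joint would pass 70% of its speed; a pose out of reach is approached as far as the arm can. A call is refused whole if a number of a shift passes 41.7 or a number of a turn 7.16, either way. A call with a gripper value outside its range is refused whole. "fingers" is the finger opening in mm, from 0 to 87.6, set as the call begins (left out, the last holds). The fingers move at their own pace and stop on an object; the grip force is fixed at half the most. Time passes only in rows, so rows that do not move let the fingers close. It gives the time, the measured TCP pose, the force and the opening at its end, in the units of the state.
- ctrl.get_obs(): the state, without advancing time (a new reading comes with each control period).
- viewer.snapshot(name): name is "scene" or "side" or "wrist"; returns (picture, depth): 384x512x3 uint8, red, green, blue; 384x512 float32, m along the optical axis (not along the pixel's ray), 0 where there is no reading.
- viewer.calibration(name): a dict with "fx", "fy", "cx", "cy" (pixels), "origin" and "rotation" of the camera in the world. Camera axes: x right, y up, looking along -z (the intrinsics and any distortion apply to the point x, -y, -z); pixel columns grow to the right and rows downward; lengths in m; the calibration is good to about 2 mm. The wrist camera is an equidistant fisheye: a pixel r from the principal point sees the ray r / f radians off the axis. A picture is of the moment at which its call begins: read the wrist's pose just before it. calibration takes no time and is no camera call; for the wrist camera it gives the pose at the moment of the call.
- ctrl.close_job(): hands the job in, once; it reports no verdict.
The state is a dict: "clock": time; "joint_pos": joint angles; "qvel": joint speeds; "tau": joint torques, N m; "tool_pos": TCP position; "orientation": TCP orientation; "force": force on the tool from outside, world axes, zero at the start; "moment": the same for the moment, N m; "opening": finger opening in m.
Only numpy, scipy, OpenCV 4.12 (cv2) and the standard library are available. Lean on these libraries where they do the work, as an engineer would, in place of code of your own. Each camera call takes 0.05 s, during which the arm holds its last target. There are 200 camera calls.

## Working session

There is one attempt and no reset: what is moved stays moved. The work goes in short steps, Python scripts to look and compute and a tool call to move; the robot and the scene stay as the last step left them, time stands still between calls to the robot, and variables do not carry over. Pictures are saved under pics/ and viewed, on a budget of 10 in all, crops included, one or two more only if the job needs it, and the job is handed in when it is done.

Besides the shell and the picture viewer there is one more tool, called after "Request:" as name(argument=value, ...) on one line, values as JSON. servo_tool: Moves the arm, as the interface text tells. Its arguments: {"type":"object","properties":{"rows":{"type":"array","items":{"type":"array","items":{"type":"number"}}},"fingers":{"type":"number"}},"required":["rows"]}

```bash
mkdir -p pics; ls; python3 - <<'E'
from plant import ctrl, viewer
import cv2, numpy as np
for n in ("scene","side"):
    p,d=viewer.snapshot(n); cv2.imwrite(f"pics/{n}0.png",p[:,:,::-1]); np.save(f"pics/{n}0.npy",d); print(n,viewer.calibration(n))
print(ctrl.get_obs())
E
```

```text
pics
scene {'fx': 363.5194691520607, 'fy': 363.5194691520607, 'cx': 261.0610582233525, 'cy': 191.56075367640298, 'origin': array([1.3295867 , 0.4038504 , 0.65820273]), 'rotation': array([ 57.41667279,   1.06552279, 117.11971026])}
side {'fx': 477.9278759997774, 'fy': 477.9278759997774, 'cx': 254.37833855069084, 'cy': 195.41381753370283, 'origin': array([0.48485642, 0.78998922, 0.97501114]), 'rotation': array([  41.37037894,    0.78511607, -173.93521911])}
{'clock': 0.1, 'joint_pos': array([-4.68052135e+01,  2.05869926e+01,  6.37104994e-01, -1.78257259e-02,
       -7.01383662e+01, -1.65071301e+01]), 'qvel': array([ 0.080099  , -0.09104282,  0.13621721,  0.04803166,  0.06495393,
        0.00772891]), 'tau': array([-1.32391517e-03, -5.84164917e+01,  2.93753725e+01,  7.01560959e+00,
        1.01236906e-02, -5.28119756e-05]), 'tool_pos': array([ 0.30289665, -0.60265082,  0.20010541]), 'orientation': array([ 1.79910622e+02, -9.01078666e-03, -1.53318406e+02]), 'force': array([ 0.85301326, -0.1831244 ,  0.6747686 ]), 'moment': array([ 0.03577206,  0.05246337, -0.04333596]), 'opening': 0.08793327504356253}
```

View pics/scene0.png

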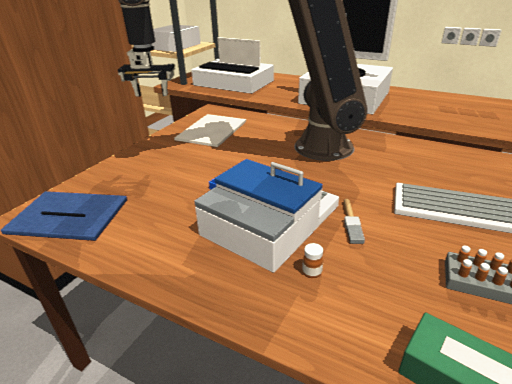

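View pics/side0.png

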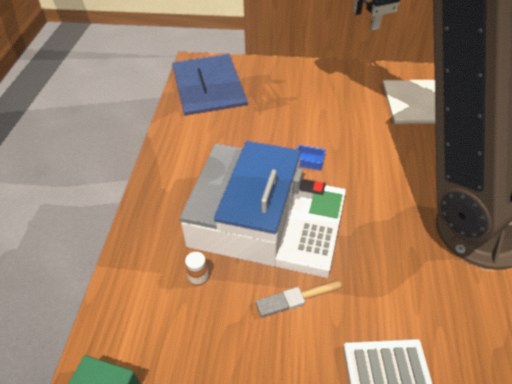

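The scene picture shows the analyser around (265,210), its rear towards this camera, with the handle at (287,172). In the side picture the lid is at (260,185), the handle at (269,190), the black and red paddle at (313,186), the pan box at (312,157), the jar at (197,267) and the brush at (298,298).

```bash
cat > h.py <<'E'
import numpy as np, cv2
from scipy.spatial.transform import Rotation as R
from plant import ctrl, viewer
def cloud(n,d,c=None):
    c=c or viewer.calibration(n)
    v,u=np.mgrid[:384,:512]
    P=np.stack([(u-c['cx'])/c['fx']*d,-(v-c['cy'])/c['fy']*d,-d],-1)
    return P@R.from_euler('xyz',c['rotation'],degrees=True).as_matrix().T+c['origin']
def mask(p,lo,hi): return cv2.inRange(cv2.cvtColor(p,cv2.COLOR_RGB2HSV),lo,hi)>0
E
python3 - <<'E'
from h import *
for n in ("scene","side"):
    p=cv2.imread(f"pics/{n}0.png")[:,:,::-1].copy(); d=np.load(f"pics/{n}0.npy"); W=cloud(n,d); z=W[...,2]
    near=(abs(W[...,0]-.6)<.4)&(abs(W[...,1])<.45)&(d>0)
    b=mask(p,(100,120,50),(125,255,255))&near&(z>.135)&(z<.16)
    r=cv2.minAreaRect(W[b][:,:2].astype(np.float32)*1000)
    print(n,'lid',b.sum(),np.median(z[b]),r)
    hd=near&(z>.168)&(z<.2)&(d>0)
    lab=cv2.connectedComponentsWithStats(hd.astype(np.uint8))
    for i in range(1,lab[0]):
        if lab[2][i,4]>25:
            q=W[lab[1]==i]; print(' high',lab[2][i],q.mean(0),cv2.minAreaRect(q[:,:2].astype(np.float32)*1000),np.percentile(q[:,2],95))
    rd=(mask(p,(0,180,120),(4,255,255))|mask(p,(174,150,100),(180,255,255)))&near&(z>.07)&(z<.12)
    if rd.any(): print(' red',rd.sum(),np.median(W[rd],0),cv2.minAreaRect(W[rd][:,:2].astype(np.float32)*1000))
    bx=mask(p,(100,120,50),(125,255,255))&near&(z>-.01)&(z<.05)
    lab=cv2.connectedComponentsWithStats(bx.astype(np.uint8))
    for i in range(1,lab[0]):
        if lab[2][i,4]>60:
            q=W[lab[1]==i]; print(' blue low',lab[2][i],q.min(0),q.max(0))
E
```

```text
scene lid 2864 0.14857099295620202 ((569.3743896484375, 22.18389892578125), (263.7037048339844, 142.57949829101562), 81.0142593383789)
 high [271 162  33  18 184] [0.54395997 0.07036535 0.18397414] ((542.247314453125, 67.30008697509766), (100.43734741210938, 11.799574851989746), 81.24910736083984) 0.1903216793103415
 blue low [ 69 197  57  43 767] [ 0.66000241 -0.44975907  0.00525713] [ 0.87452998 -0.37712099  0.02216884]
side lid 4406 0.14873928854348778 ((565.65283203125, 23.120689392089844), (263.1385803222656, 141.19647216796875), 80.2450942993164)
 high [262 169  15  39 214] [0.54021512 0.0731488  0.18631625] ((539.9755859375, 66.24665832519531), (104.80913543701172, 11.825483322143555), 80.92786407470703) 0.1912947654396814
 red 67 [ 0.42451632 -0.02266704  0.09896298] ((424.99945068359375, -22.692459106445312), (28.307924270629883, 19.114913940429688), 80.11875915527344)
 blue low [298 146  26  23 439] [ 0.40724313 -0.24305759 -0.00228497] [ 0.47972412 -0.17136893  0.03501461]
```

Request:
servo_tool(rows=[[8, 38, 0, 0, 0, -2.4], [8, 38, 0, 0, 0, -2.4], [8, 38, 0, 0, 0, -2.4], [8, 38, 0, 0, 0, -2.4], [8, 38, 0, 0, 0, -2.4]], fingers=62)

```text
clock: 0.52
tool_pos: [0.3428, -0.4113, 0.2004]
orientation: [180.0, -0.0, -165.5]
force: [1.2, 1.1, 1.0]
opening: 0.0635
```

Request:
servo_tool(rows=[[8, 38, 0, 0, 0, -2.4], [8, 38, 0, 0, 0, -2.4], [8, 38, 0, 0, 0, -2.4], [8, 38, 0, 0, 0, -2.4], [8, 38, 0, 0, 0, -2.4]])

```text
clock: 0.93
tool_pos: [0.3828, -0.2213, 0.2008]
orientation: [180.0, 0.0, -177.4]
force: [1.3, 0.1, -0.2]
opening: 0.0619
```

Request:
servo_tool(rows=[[8, 38, 0, 0, 0, -2.4], [8, 38, 0, 0, 0, -2.4], [8, 38, 0, 0, 0, -2.4], [8, 38, 0, 0, 0, -2.4], [0, 0, 0, 0, 0, 0]])

```text
clock: 1.35
tool_pos: [0.4164, -0.0661, 0.2012]
orientation: [179.9, 0.1, 173.2]
force: [-0.2, -0.2, 0.4]
opening: 0.0624
```

```bash
python3 - <<'E'
from h import *
o=ctrl.get_obs(); print(o['tool_pos'],o['orientation'],o['force'],o['joint_pos'])
c=viewer.calibration('wrist'); p,d=viewer.snapshot('wrist'); print(c)
cv2.imwrite('pics/w1.png',p[:,:,::-1]); np.save('pics/w1.npy',d)
E
```

```text
[ 0.41640052 -0.06605012  0.2012002 ] [1.79934173e+02 7.54373311e-02 1.73206773e+02] [-0.19227005 -0.23487676  0.43235296] [ 1.80167497e+01 -4.41231376e+00 -2.91067513e+01 -3.09493437e-02
 -6.52094691e+01 -1.14796980e+02]
{'fx': 297.3186396354542, 'fy': 297.3186396354542, 'cx': 256.96888487957125, 'cy': 193.24827906151657, 'origin': array([ 0.350273  , -0.05889479,  0.38580347]), 'rotation': array([-1.42630328e+01, -2.72626945e-02,  8.32050035e+01])}
```

View pics/w1.png

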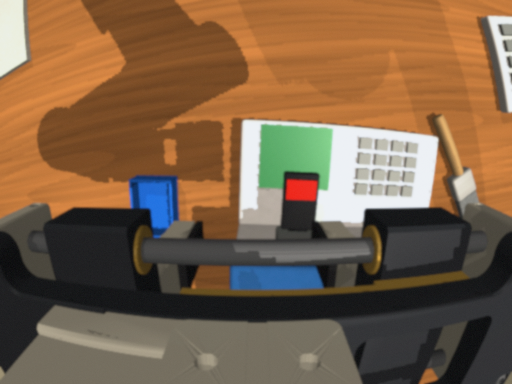

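The wrist picture shows the paddle at (300,205) with its red patch at (301,188), the console around (340,170), and the pan box at (155,205), left of the left finger.

```bash
cat >> h.py <<'E'
def ray(c,u,v):
    x=(u-c['cx'])/c['fx']; y=(v-c['cy'])/c['fy']; t=np.hypot(x,y)+1e-12
    D=np.stack([np.sin(t)*x/t,-np.sin(t)*y/t,-np.cos(t)],-1)
    return D@R.from_euler('xyz',c['rotation'],degrees=True).as_matrix().T
def onplane(c,u,v,z):
    D=ray(c,u,v); return c['origin']+D*((z-c['origin'][2])/D[...,2])[...,None]
E
python3 - <<'E'
from h import *
p=cv2.imread('pics/w1.png')[:,:,::-1].copy(); c=viewer.calibration('wrist')
A=np.radians(-9.4); ex=np.array([np.cos(A),np.sin(A)]); ey=np.array([-ex[1],ex[0]]); O=np.array([.565,.023])
def rep(n,m,z):
    v,u=np.nonzero(m); q=onplane(c,u.astype(float),v.astype(float),z)[:,:2]
    r=cv2.minAreaRect((q*1000).astype(np.float32)); l=q-O
    print(n,m.sum(),r,'ax',np.percentile(l@ex,[1,99]),'ay',np.percentile(l@ey,[1,99]))
red=mask(p,(0,180,120),(5,255,255)); red[:160]=0; red[215:]=0; red[:,:270]=0; red[:,330:]=0
rep('red',red,.097)
bl=mask(p,(0,0,0),(180,255,60)); bl[:165]=0; bl[207:]=0; bl[:,:275]=0; bl[:,328:]=0
rep('blk',bl|red,.097)
gr=mask(p,(50,80,50),(85,255,255));rep('green',gr,.043)
v,u=np.nonzero(mask(p,(0,0,205),(180,40,255))); k=(v>115)&(v<200)&(u>235)&(u<445)
m=np.zeros((384,512),bool); m[v[k],u[k]]=1; rep('console',m,.043)
E
```

```text
red 641 ((423.9311828613281, -25.297931671142578), (31.162967681884766, 21.87769317626953), 80.66303253173828) ax [-0.1420439  -0.12078663] ay [-0.0860368  -0.05546511]
blk 1009 ((423.73785400390625, -26.120691299438477), (33.041202545166016, 35.39802551269531), 80.77023315429688) ax [-0.14878099 -0.11406565] ay [-0.08768569 -0.05542155]
green 3710 ((398.4081115722656, -21.796043395996094), (82.04999542236328, 72.64070129394531), 81.12420654296875) ax [-0.19250593 -0.12223059] ay [-0.1116218  -0.03120652]
console 6624 ((413.7230224609375, 40.347694396972656), (253.2894287109375, 93.99031829833984), 81.12395477294922) ax [-0.1983504  -0.10853508] ay [-0.13320471  0.1170935 ]
```

Request:
servo_tool(rows=[[8, 20, 0, 0, 0, -1.1], [7, 19.5, 0, 0, 0, -1.1], [0, 0, -30, 0, 0, 0], [0, 0, -30, 0, 0, 0], [0, 0, 0, 0, 0, 0]])

```text
clock: 1.82
tool_pos: [0.4263, -0.0328, 0.1362]
orientation: [-179.8, -0.5, 170.8]
force: [-1.9, 0.0, -1.6]
opening: 0.0621
```

```bash
python3 - <<'E'
from h import *
o=ctrl.get_obs(); print(o['tool_pos'],o['orientation'],o['force'],o['joint_pos'])
p,d=viewer.snapshot('wrist'); q,d=viewer.snapshot('side')
cv2.imwrite('pics/w2.png',np.hstack([p[100:300,100:500],cv2.resize(q[110:240,200:400],(400,260))[:200]])[:,:,::-1])
E
```

```text
[ 0.42626351 -0.032755    0.13623738] [-179.84637843   -0.45843949  170.82573245] [-1.89384926  0.03437995 -1.6010527 ] [  22.14881959    0.22019337  -33.91903831   -0.12867459  -56.33231934
 -121.25069786]
```

View pics/w2.png

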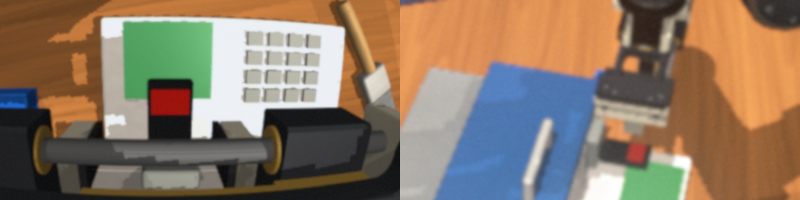

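The left half (wrist) shows the paddle at crop (170,105), slightly right of mid-finger (157). The right half (side) shows the gripper above the paddle. A shift of about +6 mm in y agrees with the measured pose error.

Request:
servo_tool(rows=[[5, 6, 0, 0, 0, 0], [0, 0, -20, 0, 0, 0], [0, 0, -20, 0, 0, 0], [0, 0, -12, 0, 0, 0], [0, 0, 0, 0, 0, 0]])

```text
clock: 2.33
tool_pos: [0.4351, -0.0257, 0.0885]
orientation: [-180.0, -0.1, 170.9]
force: [-0.3, 0.4, 0.1]
opening: 0.0617
```

Request:
servo_tool(rows=[[0, 0, 0, 0, 0, 0], [0, 0, 0, 0, 0, 0]])

```text
clock: 2.5
tool_pos: [0.4366, -0.0253, 0.0906]
orientation: [180.0, 0.1, 170.9]
force: [0.2, 0.4, -0.3]
opening: 0.0622
```

Request:
servo_tool(rows=[[-5, -1, -8, 0, 0, 0], [0, 0, -8, 0, 0, 0], [0, 0, 0, 0, 0, 0], [0, 0, 0, 0, 0, 0]])

```text
clock: 2.83
tool_pos: [0.4297, -0.0267, 0.0726]
orientation: [-180.0, -0.0, 170.9]
force: [0.1, -0.3, -0.3]
opening: 0.062
```

Request:
servo_tool(rows=[[0, 0, 0, 0, 0, 0], [0, 0, 0, 0, 0, 0], [0, 0, 0, 0, 0, 0], [0, 0, 0, 0, 0, 0], [0, 0, 0, 0, 0, 0]], fingers=42)

```text
clock: 3.25
tool_pos: [0.4303, -0.0265, 0.0731]
orientation: [180.0, 0.0, 170.9]
force: [0.1, 0.7, -0.1]
opening: 0.0424
```

Request:
servo_tool(rows=[[0, 0, 0, 0, 0, 0], [0, 0, 0, 0, 0, 0], [0, 0, 0, 0, 0, 0], [0, 0, 0, 0, 0, 0]], fingers=30)

```text
clock: 3.58
tool_pos: [0.4301, -0.0266, 0.073]
orientation: [180.0, -0.0, 170.9]
force: [0.1, -1.3, 0.1]
opening: 0.0304
```

```bash
python3 - <<'E'
from h import *
p,d=viewer.snapshot('wrist'); q,d=viewer.snapshot('side')
cv2.imwrite('pics/w3.png',np.hstack([p[100:300,100:500],cv2.resize(q[140:240,230:430],(400,200))])[:,:,::-1])
E
```

```text
(no output)
```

View pics/w3.png

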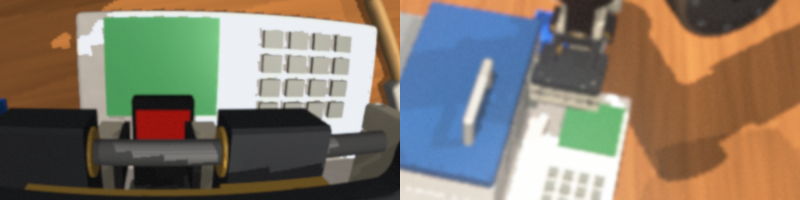

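The wrist half shows the paddle (crop 133–195) snug between the two fingers, even though the reading is 30 mm for a 36 mm plate. I'll command a narrower opening to see whether it stalls.

Request:
servo_tool(rows=[[0, 0, 0, 0, 0, 0], [0, 0, 0, 0, 0, 0], [0, 0, 0, 0, 0, 0]], fingers=22)

```text
clock: 3.93
tool_pos: [0.4302, -0.0266, 0.073]
orientation: [180.0, 0.0, 170.9]
force: [0.4, 0.2, -0.2]
opening: 0.0228
```

```bash
python3 - <<'E'
from h import *
p,d=viewer.snapshot('wrist'); q,_=viewer.snapshot('scene'); s,_=viewer.snapshot('side')
a=cv2.resize(p[150:300,180:330],(400,400),interpolation=cv2.INTER_CUBIC); b=cv2.resize(s[140:240,270:370],(400,400),interpolation=cv2.INTER_CUBIC)
cv2.imwrite('pics/w4.png',np.hstack([a,b])[:,:,::-1])
W=cloud('side',_)
print(d[190:240:5,262])
E
```

```text
[0.22241111 0.17212532 0.16601658 0.165201   0.16670421 0.16695058
 0.16648793 0.16757496 0.16818777 0.16883704]
```

View pics/w4.png

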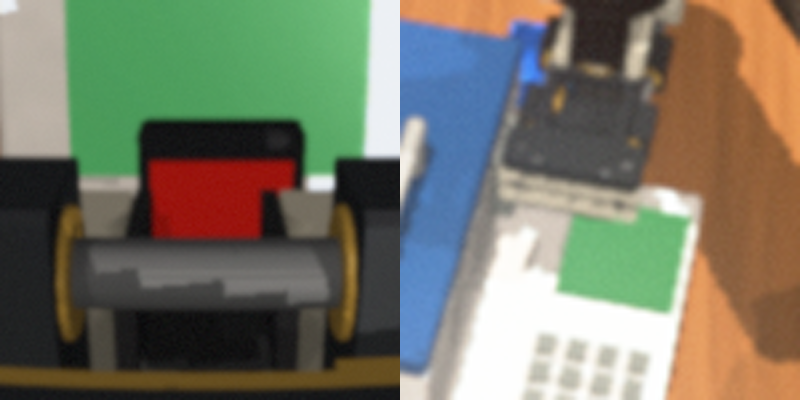

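The fingers now cover the paddle's edges and nothing stalls them, so I'll check heights from the wrist depth.

```bash
python3 - <<'E'
from h import *
np.set_printoptions(linewidth=200,suppress=True)
o=ctrl.get_obs();print(o['tool_pos'],o['opening'],o['force'])
c=viewer.calibration('wrist'); p,d=viewer.snapshot('wrist')
v,u=np.mgrid[:384,:512].astype(float)
x=(u-c['cx'])/c['fx'];y=(v-c['cy'])/c['fy'];t=np.hypot(x,y)+1e-9
P=np.stack([np.tan(t)*x/t*d,-np.tan(t)*y/t*d,-d],-1)@R.from_euler('xyz',c['rotation'],degrees=True).as_matrix().T+c['origin']
A=np.radians(-9.1); ex=np.array([np.cos(A),np.sin(A)]); ey=np.array([-ex[1],ex[0]]); O=np.array([.565,.023])
L=np.dstack([(P[...,:2]-O)@ex,(P[...,:2]-O)@ey,P[...,2]])*1000
for vv in (198,205,212,219,226,234,270,276,282):
    print(vv,[tuple(L[vv,uu].round().astype(int)) for uu in range(210,308,8)])
E
```

```text
[ 0.43012831 -0.02657907  0.07294869] 0.021468109865795625 [ 0.40130512  0.55828282 -0.02153863]
198 [(np.int64(-133), np.int64(-107), np.int64(42)), (np.int64(-134), np.int64(-100), np.int64(43)), (np.int64(-134), np.int64(-94), np.int64(43)), (np.int64(-148), np.int64(-84), np.int64(96)), (np.int64(-148), np.int64(-79), np.int64(98)), (np.int64(-148), np.int64(-75), np.int64(97)), (np.int64(-148), np.int64(-70), np.int64(97)), (np.int64(-148), np.int64(-66), np.int64(96)), (np.int64(-148), np.int64(-61), np.int64(97)), (np.int64(-148), np.int64(-57), np.int64(97)), (np.int64(-148), np.int64(-52), np.int64(96)), (np.int64(-133), np.int64(-40), np.int64(40)), (np.int64(-133), np.int64(-34), np.int64(41))]
205 [(np.int64(-128), np.int64(-107), np.int64(42)), (np.int64(-128), np.int64(-101), np.int64(42)), (np.int64(-128), np.int64(-94), np.int64(42)), (np.int64(-144), np.int64(-84), np.int64(97)), (np.int64(-145), np.int64(-79), np.int64(99)), (np.int64(-145), np.int64(-75), np.int64(99)), (np.int64(-145), np.int64(-70), np.int64(99)), (np.int64(-144), np.int64(-66), np.int64(98)), (n
[... 3891 characters left out ...]
37), np.int64(-56), np.int64(164)), (np.int64(-149), np.int64(-57), np.int64(184))]
282 [(np.int64(-142), np.int64(-86), np.int64(176)), (np.int64(-133), np.int64(-86), np.int64(161)), (np.int64(-124), np.int64(-84), np.int64(146)), (np.int64(-94), np.int64(-85), np.int64(97)), (np.int64(-94), np.int64(-80), np.int64(98)), (np.int64(-95), np.int64(-75), np.int64(98)), (np.int64(-95), np.int64(-70), np.int64(98)), (np.int64(-94), np.int64(-65), np.int64(98)), (np.int64(-95), np.int64(-60), np.int64(99)), (np.int64(-122), np.int64(-60), np.int64(143)), (np.int64(-123), np.int64(-56), np.int64(146)), (np.int64(-135), np.int64(-56), np.int64(165)), (np.int64(-146), np.int64(-56), np.int64(183))]
```

The paddle (ay −87 to −50, z 98) is still between the fingers. The finger links above it are closer together than the plate, so the pads seem to be splaying on it. I'll ease the grip and do a small test lift, well below the earliest possible stop.

Request:
servo_tool(rows=[[0, 0, 0, 0, 0, 0], [0, 0, 0, 0, 0, 0], [0, 0, 2, 0, 0, 0], [0, 0, 2, 0, 0, 0], [0, 0, 2, 0, 0, 0]], fingers=28)

```text
clock: 4.55
tool_pos: [0.4302, -0.0266, 0.0792]
orientation: [180.0, 0.0, 170.9]
force: [0.2, -0.6, 0.1]
opening: 0.0277
```

```bash
cat >> h.py <<'E'
A=np.radians(-9.1); ex=np.array([np.cos(A),np.sin(A)]); ey=np.array([-ex[1],ex[0]]); O=np.array([.565,.023])
def wristL():
    c=viewer.calibration('wrist'); p,d=viewer.snapshot('wrist')
    v,u=np.mgrid[:384,:512].astype(float)
    x=(u-c['cx'])/c['fx'];y=(v-c['cy'])/c['fy'];t=np.hypot(x,y)+1e-9
    P=np.stack([np.tan(t)*x/t*d,-np.tan(t)*y/t*d,-d],-1)@R.from_euler('xyz',c['rotation'],degrees=True).as_matrix().T+c['origin']
    return p,d,np.dstack([(P[...,:2]-O)@ex,(P[...,:2]-O)@ey,P[...,2]])*1000
def paddle():
    p,d,L=wristL(); m=(mask(p,(0,180,110),(5,255,255))|mask(p,(0,0,0),(180,255,70)))&(abs(L[...,1]+69)<8)&(L[...,0]>-150)&(L[...,0]<-85)&(L[...,2]>80)&(L[...,2]<160)
    a=L[m]; f=np.polyfit(a[:,0],a[:,2],1); print('paddle slope angle',-np.arctan(f[0]),'n',m.sum(),'ax range',np.percentile(a[:,0],[2,98]),'z range',np.percentile(a[:,2],[2,98]))
    return p
E
python3 - <<'E'
from h import *
o=ctrl.get_obs();print(o['tool_pos'],o['opening'],o['force']); paddle()
E
```

```text
[ 0.43018884 -0.02657472  0.07921747] 0.02773700539946299 [ 0.17816725 -0.61119098  0.11981247]
paddle slope angle 0.01010092291478866 n 1802 ax range [-148.49385597  -86.87832807] z range [ 95.60627565 100.47699869]
```

There was no lift and no force: the fingers closed above the plate. The lowest visible finger point was about z 110 with the TCP reported at 73. I'll raise, open and measure where the finger ends really are.

Request:
servo_tool(rows=[[0, 0, 15, 0, 0, 0], [0, 0, 15, 0, 0, 0], [0, 0, 15, 0, 0, 0], [0, 0, 15, 0, 0, 0], [0, 0, 0, 0, 0, 0]], fingers=62)

```text
clock: 5.02
tool_pos: [0.432, -0.0262, 0.1418]
orientation: [179.9, 0.3, 170.9]
force: [0.2, 0.2, -0.8]
opening: 0.0559
```

```bash
python3 - <<'E'
from h import *
o=ctrl.get_obs();print(o['tool_pos'],o['orientation'],o['opening'],o['force']); p,d,L=wristL()
t=o['tool_pos']; a=np.array([(t[:2]-O)@ex,(t[:2]-O)@ey])*1000; print('tcp ax,ay',a)
D=L-np.array([a[0],a[1],t[2]*1000])
for s in (-1,1):
    m=(D[...,2]>-10)&(D[...,2]<120)&(s*D[...,1]>20)&(s*D[...,1]<70)&(abs(D[...,0])<30)&(d>0)
    q=D[m]; k=np.argsort(q[:,2]); print(s,m.sum()); print(q[k[::max(1,len(k)//15)]].round(0).astype(int).tolist())
w=p[100:384,60:460]
s_,sd=viewer.snapshot('side'); W=cloud('side',sd)-t
m=(abs(W[...,0])<.05)&(abs(W[...,1])<.09)&(W[...,2]>-.03)&(W[...,2]<.12)&(sd>0)
print('side z hist',np.histogram(W[m][:,2],bins=np.arange(-.03,.121,.01))[0])
cv2.imwrite('pics/w5.png',np.hstack([w,cv2.resize(s_[70:212,250:450],(400,284),interpolation=cv2.INTER_CUBIC)])[:,:,::-1])
E
```

```text
[ 0.43195382 -0.02619303  0.14183178] [179.90047018   0.25186962 170.92058699] 0.05585040502192707 [ 0.15985238  0.18179009 -0.78218843]
tcp ax,ay [-123.591363    -69.61620313]
-1 4850
[[-4, -29, 26], [-11, -29, 43], [4, -29, 56], [-6, -32, 73], [-12, -32, 90], [-13, -33, 103], [-28, -30, 109], [-29, -31, 111], [-25, -55, 115], [-26, -53, 116], [-28, -55, 116], [-28, -38, 116], [-25, -58, 116], [-23, -35, 116], [-29, -49, 117], [-24, -20, 120]]
1 7896
[[-10, 29, 26], [-12, 39, 50], [-1, 31, 76], [-17, 31, 104], [-28, 23, 110], [17, 54, 115], [-23, 60, 116], [19, 39, 116], [12, 43, 116], [-25, 32, 116], [-28, 53, 116], [17, 43, 117], [3, 38, 117], [-29, 37, 117], [0, 41, 118], [-24, 49, 120]]
side z hist [ 19  66   3   0   0   7  27  23  11  31  18   0  79 189 245]
```

View pics/w5.png

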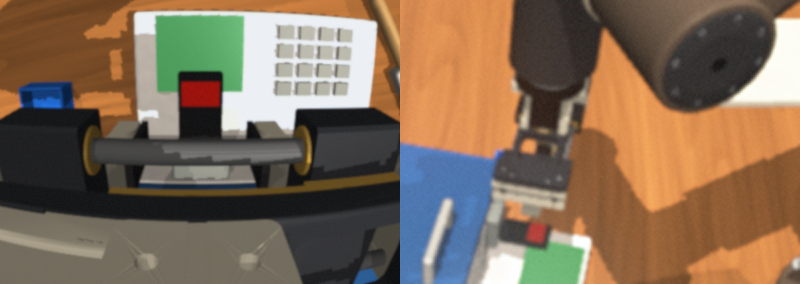

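Both cameras agree that the real finger ends are about 26 mm above the reported TCP (left: finger bottoms at crop (125,140) and (265,140), straddling the paddle at (200,105)). So the true grasp point is about 45 mm above the reported TCP, which explains why the fingers closed over the plate. I'll use TCP z ≈ 48 mm for the paddle.

Request:
servo_tool(rows=[[0, 0, -20, 0, 0, 0], [0, 0, -20, 0, 0, 0], [0, 0, -20, 0, 0, 0], [0, 0, -10, 0, 0, 0], [0, 0, 0, 0, 0, 0]], fingers=62)

```text
clock: 5.53
tool_pos: [0.4277, -0.0273, 0.0662]
orientation: [-179.9, -0.3, 170.9]
force: [-0.7, 0.7, 0.2]
opening: 0.0619
```

Request:
servo_tool(rows=[[0, 0, -7, 0, 0, 0], [0, 0, -7, 0, 0, 0], [0, 0, -6, 0, 0, 0], [0, 0, 0, 0, 0, 0], [0, 0, 0, 0, 0, 0]])

```text
clock: 5.95
tool_pos: [0.43, -0.0266, 0.0488]
orientation: [-180.0, -0.0, 170.9]
force: [0.1, 0.3, -0.8]
opening: 0.0625
```

Request:
servo_tool(rows=[[0, 0, 0, 0, 0, 0], [0, 0, 0, 0, 0, 0], [0, 0, 0, 0, 0, 0], [0, 0, 0, 0, 0, 0], [0, 0, 0, 0, 0, 0]], fingers=30)

```text
clock: 6.37
tool_pos: [0.431, -0.0237, 0.0492]
orientation: [179.7, 0.1, 170.8]
force: [-8.1, 23.9, 4.5]
opening: 0.0356
```

The plate is held now (35.6 mm). I'll relieve the 24 N side load by shifting to where the paddle has centred the fingers.

Request:
servo_tool(rows=[[0.5, 1.5, 0, 0, 0, 0], [0.5, 1.5, 0, 0, 0, 0], [0, 0, 0, 0, 0, 0]])

```text
clock: 6.62
tool_pos: [0.4308, -0.0235, 0.0491]
orientation: [-180.0, -0.0, 170.9]
force: [-2.9, 1.5, 3.7]
opening: 0.0357
```

Request:
servo_tool(rows=[[0, 0, 2, 0, 0, 0], [0.2, 0, 3, 0, 0, 0], [0.3, 0, 3, 0, 0, 0], [0.4, -0.1, 3, 0, 0, 0], [0.6, -0.1, 3, 0, 0, 0]])

```text
clock: 7.03
tool_pos: [0.4323, -0.0238, 0.063]
orientation: [180.0, -0.0, 170.9]
force: [-0.2, 3.6, -6.0]
opening: 0.0357
```

```bash
python3 - <<'E'
from h import *
o=ctrl.get_obs();print(o['tool_pos'],o['opening'],o['force'],o['moment']); paddle()
E
```

```text
[ 0.43231212 -0.02375859  0.06300862] 0.03565944014027748 [-0.18204807  3.5881955  -6.03213681] [1.37025757 0.34083669 0.05120863]
paddle slope angle 0.1640098383344774 n 1662 ax range [-147.15044444 -100.46231582] z range [106.27607517 115.9220069 ]
```

Request:
servo_tool(rows=[[0.4, -0.1, 1.7, 0, 0, 0], [0.4, -0.1, 1.7, 0, 0, 0], [0.5, -0.1, 1.7, 0, 0, 0], [0.5, -0.1, 1.7, 0, 0, 0], [0, 0, 0, 0, 0, 0]])

```text
clock: 7.5
tool_pos: [0.4343, -0.0241, 0.07]
orientation: [180.0, -0.0, 170.9]
force: [-2.2, 6.2, -2.2]
opening: 0.0359
```

Request:
servo_tool(rows=[[0.2, 0, 0.6, 0, 0, 0], [0.2, 0, 0.6, 0, 0, 0], [0.2, -0.1, 0.6, 0, 0, 0], [0, 0, 0, 0, 0, 0]])

```text
clock: 7.83
tool_pos: [0.4348, -0.0242, 0.0716]
orientation: [180.0, -0.0, 170.9]
force: [-2.2, 5.6, -5.7]
opening: 0.0357
```

Request:
servo_tool(rows=[[0.2, 0, 0.5, 0, 0, 0], [0.2, 0, 0.5, 0, 0, 0], [0.2, -0.1, 0.5, 0, 0, 0], [0.2, 0, 0.5, 0, 0, 0], [0, 0, 0, 0, 0, 0]])

```text
clock: 8.25
tool_pos: [0.4355, -0.0243, 0.0735]
orientation: [180.0, -0.0, 170.9]
force: [-2.0, 6.5, -4.8]
opening: 0.0354
```

Request:
servo_tool(rows=[[0.2, 0, 0.5, 0, 0, 0], [0.2, 0, 0.5, 0, 0, 0], [0.2, -0.1, 0.5, 0, 0, 0], [0.2, 0, 0.5, 0, 0, 0], [0, 0, 0, 0, 0, 0]])

```text
clock: 8.67
tool_pos: [0.4363, -0.0244, 0.0755]
orientation: [-180.0, -0.0, 170.9]
force: [-1.6, 4.9, -5.3]
opening: 0.0354
```

Request:
servo_tool(rows=[[0.2, 0, 0.5, 0, 0, 0], [0.2, 0, 0.5, 0, 0, 0], [0.2, -0.1, 0.5, 0, 0, 0], [0.2, 0, 0.5, 0, 0, 0], [0, 0, 0, 0, 0, 0]])

```text
clock: 9.08
tool_pos: [0.4373, -0.0246, 0.0776]
orientation: [180.0, -0.0, 170.9]
force: [-1.5, 5.4, -5.1]
opening: 0.0359
```

Request:
servo_tool(rows=[[0.2, 0, 0.5, 0, 0, 0], [0.2, 0, 0.5, 0, 0, 0], [0.2, -0.1, 0.5, 0, 0, 0], [0.2, 0, 0.5, 0, 0, 0], [0, 0, 0, 0, 0, 0]])

```text
clock: 9.5
tool_pos: [0.4383, -0.0247, 0.0796]
orientation: [-180.0, 0.0, 170.9]
force: [-1.7, 4.2, -5.4]
opening: 0.0357
```

Request:
servo_tool(rows=[[0.2, 0, 0.5, 0, 0, 0], [0.2, -0.1, 0.5, 0, 0, 0], [0.2, -0.1, 0.5, 0, 0, 0], [0.3, 0, 0.5, 0, 0, 0], [0, 0, 0, 0, 0, 0]])

```text
clock: 9.92
tool_pos: [0.4393, -0.0249, 0.0817]
orientation: [180.0, 0.0, 170.9]
force: [-1.4, 4.4, -5.7]
opening: 0.0357
```

Request:
servo_tool(rows=[[0.2, 0, 0.5, 0, 0, 0], [0.3, -0.1, 0.5, 0, 0, 0], [0.2, -0.1, 0.5, 0, 0, 0], [0.3, 0, 0.5, 0, 0, 0], [0, 0, 0, 0, 0, 0]])

```text
clock: 10.33
tool_pos: [0.4403, -0.025, 0.0837]
orientation: [180.0, 0.0, 170.9]
force: [-0.5, 4.3, -5.9]
opening: 0.0357
```

Request:
servo_tool(rows=[[0.3, 0, 0.5, 0, 0, 0], [0.3, -0.1, 0.5, 0, 0, 0], [0.3, -0.1, 0.5, 0, 0, 0], [0.3, 0, 0.5, 0, 0, 0], [0, 0, 0, 0, 0, 0]])

```text
clock: 10.75
tool_pos: [0.4414, -0.0253, 0.0857]
orientation: [180.0, 0.0, 170.9]
force: [-1.5, 4.6, -6.6]
opening: 0.0355
```

Request:
servo_tool(rows=[[0.3, 0, 0.5, 0, 0, 0], [0.3, -0.1, 0.5, 0, 0, 0], [0.3, -0.1, 0.5, 0, 0, 0], [0.3, 0, 0.5, 0, 0, 0], [0, 0, 0, 0, 0, 0]])

```text
clock: 11.17
tool_pos: [0.4426, -0.0254, 0.0877]
orientation: [180.0, 0.0, 170.9]
force: [-0.1, 3.6, -7.2]
opening: 0.0352
```

```bash
python3 - <<'E'
from h import *
o=ctrl.get_obs();print(o['tool_pos'],o['opening'],o['force'],o['moment']); paddle()
E
```

```text
[ 0.44263848 -0.0254263   0.08765598] 0.03518168729325918 [-0.05728042  3.56064059 -7.16744089] [1.81804702 0.39566525 0.01961896]
paddle slope angle 0.4645950802874603 n 1495 ax range [-136.0013107   -86.20434901] z range [118.12008478 145.84862431]
```

Request:
servo_tool(rows=[[0.3, 0, 0.5, 0, 0, 0], [0.4, -0.1, 0.5, 0, 0, 0], [0.3, -0.1, 0.5, 0, 0, 0], [0.3, 0, 0.5, 0, 0, 0], [0, 0, 0, 0, 0, 0]])

```text
clock: 11.63
tool_pos: [0.4439, -0.0256, 0.0896]
orientation: [180.0, 0.0, 170.9]
force: [-0.0, 4.9, -5.9]
opening: 0.0358
```

Request:
servo_tool(rows=[[0.4, 0, 0.5, 0, 0, 0], [0.4, -0.1, 0.5, 0, 0, 0], [0.3, -0.1, 0.5, 0, 0, 0], [0.3, 0, 0.5, 0, 0, 0], [0, 0, 0, 0, 0, 0]])

```text
clock: 12.05
tool_pos: [0.4452, -0.0259, 0.0915]
orientation: [180.0, -0.0, 170.9]
force: [0.4, 5.0, -7.9]
opening: 0.036
```

Request:
servo_tool(rows=[[0.4, -0.1, 0.5, 0, 0, 0], [0.4, -0.1, 0.5, 0, 0, 0], [0, 0, 0, 0, 0, 0], [0, 0, 0, 0, 0, 0]])

```text
clock: 12.38
tool_pos: [0.4457, -0.026, 0.0922]
orientation: [180.0, -0.0, 170.9]
force: [0.1, 5.9, -9.8]
opening: 0.0357
```

Request:
servo_tool(rows=[[0.4, -0.1, 0.5, 0, 0, 0], [0.4, -0.1, 0.5, 0, 0, 0], [0, 0, 0, 0, 0, 0], [0, 0, 0, 0, 0, 0]])

```text
clock: 12.72
tool_pos: [0.4462, -0.026, 0.0929]
orientation: [180.0, -0.1, 170.9]
force: [0.7, 7.5, -11.7]
opening: 0.0357
```

Request:
servo_tool(rows=[[0.4, -0.1, 0.5, 0, 0, 0], [0.4, -0.1, 0.5, 0, 0, 0], [0, 0, 0, 0, 0, 0], [0, 0, 0, 0, 0, 0]])

```text
clock: 13.05
tool_pos: [0.4467, -0.0261, 0.0936]
orientation: [180.0, -0.1, 170.8]
force: [0.6, 8.1, -14.1]
opening: 0.0354
```

```bash
python3 - <<'E'
from h import *
o=ctrl.get_obs();print(o['tool_pos'],o['opening'],o['force'],o['moment']); paddle()
E
```

```text
[ 0.44665092 -0.02614395  0.09357631] 0.03536091091790515 [  0.56551166   8.13237755 -14.14676826] [ 2.84886949  0.25704177 -0.06485169]
paddle slope angle 0.5690108973786022 n 1094 ax range [-131.12596736  -86.04291616] z range [122.69607398 152.9211321 ]
```

The resistance rose steadily from about 6 to 14 N over 3 mm, so this is the stop. Now I'll let go, rise straight up and check the paddle.

Request:
servo_tool(rows=[[0, 0, 0, 0, 0, 0], [0, 0, 0, 0, 0, 0], [0, 0, 0, 0, 0, 0], [0, 0, 0, 0, 0, 0]], fingers=64)

```text
clock: 13.43
tool_pos: [0.4483, -0.0268, 0.0953]
orientation: [-180.0, 0.1, 170.9]
force: [-0.3, 0.4, 0.4]
opening: 0.0565
```

```bash
python3 - <<'E'
from h import *
o=ctrl.get_obs();print(o['tool_pos'],o['opening'],o['force'],o['moment']); paddle()
E
```

```text
[ 0.44832992 -0.02678936  0.09530274] 0.05647459554408225 [-0.27843986  0.40114051  0.35302975] [-0.09011417  0.02528602 -0.00499844]
paddle slope angle 0.5357484671885736 n 1201 ax range [-132.59785387  -86.55714685] z range [121.22927577 150.82218202]
```

Request:
servo_tool(rows=[[0, 0, 15, 0, 0, 0], [0, 0, 30, 0, 0, 0], [0, 0, 35, 0, 0, 0], [0, 0, 25, 0, 0, 0], [0, 0, 0, 0, 0, 0]], fingers=56)

```text
clock: 13.9
tool_pos: [0.4509, -0.0263, 0.2054]
orientation: [179.8, 0.5, 170.9]
force: [-0.2, -0.1, 0.2]
opening: 0.0558
```

Request:
servo_tool(rows=[[7, 7, 0, 0, 0, 7], [7, 7, 0, 0, 0, 7], [7, 7, 0, 0, 0, 7], [7, 7, 0, 0, 0, 7], [7, 7, 0, 0, 0, 7]])

```text
clock: 14.32
tool_pos: [0.4831, 0.0086, 0.1999]
orientation: [-180.0, 0.0, -153.8]
force: [0.8, 0.2, 1.0]
opening: 0.0558
```

Request:
servo_tool(rows=[[7, 7, 0, 0, 0, 7], [7, 7, 0, 0, 0, 7], [7, 7, 0, 0, 0, 7], [7, 7, 0, 0, 0, 7], [7, 7, 0, 0, 0, 7]])

```text
clock: 14.73
tool_pos: [0.5181, 0.0436, 0.1998]
orientation: [-180.0, 0.0, -118.8]
force: [0.1, 0.3, 1.1]
opening: 0.0555
```

Request:
servo_tool(rows=[[7, 7, 0, 0, 0, 7], [7, 7, 0, 0, 0, 7], [9, 10, 0, 0, 0, 6], [0, 0, 0, 0, 0, 0], [0, 0, 0, 0, 0, 0]])

```text
clock: 15.15
tool_pos: [0.5408, 0.0675, 0.1994]
orientation: [180.0, -0.0, -99.2]
force: [-0.3, -0.4, -0.7]
opening: 0.056
```

```bash
python3 - <<'E'
from h import *
o=ctrl.get_obs();print(o['tool_pos'],o['orientation'],o['force'],o['joint_pos']); p,d,L=wristL()
cv2.imwrite('pics/w6.png',p[:,:,::-1])
m=(L[...,2]>170)&(L[...,2]<196)&(abs(L[...,0]+30)<60)&(d>0)
n,lab,st,_=cv2.connectedComponentsWithStats(m.astype(np.uint8))
for i in range(1,n):
    if st[i,4]>40:
        q=L[lab==i]; print(st[i],q.mean(0),np.percentile(q,[2,98],axis=0).round(1).tolist(), cv2.minAreaRect(q[:,:2].astype(np.float32)))
t=o['tool_pos'];print('tcp',(t[:2]-O)@ex,(t[:2]-O)@ey)
m=(mask(p,(0,180,110),(8,255,255)))&(L[...,0]<-75)&(L[...,2]>80)&(L[...,2]<160)&(L[...,0]>-150)
print('red',m.sum(),L[m].mean(0) if m.any() else '')
E
```

```text
[0.54077198 0.06753075 0.19938693] [ 1.79987303e+02 -2.83381591e-02 -9.92032674e+01] [-0.29821184 -0.37711398 -0.72984484] [ 2.77363397e+01  8.39190593e+00 -1.59356231e+01  1.64796526e-02
 -6.56996503e+01 -3.69463955e+01]
[ 248  137   18  102 1698] [-31.45503002  19.85745473 188.5173339 ] [[-37.2, -12.5, 184.2], [-25.6, 54.6, 190.8]] ((-31.451053619384766, 21.49871826171875), (71.06820678710938, 11.917003631591797), 89.35079956054688)
[250 266  15  10 119] [-31.65621686  81.75991626 188.7470641 ] [[-36.8, 78.0, 185.8], [-26.4, 86.4, 191.0]] ((-31.604158401489258, 82.58828735351562), (9.509684562683105, 10.514731407165527), 89.36614990234375)
tcp -0.030965982997435932 0.04013841889141414
red 840 [-113.77638813  -67.52034854  142.36295793]
```

View pics/w6.png

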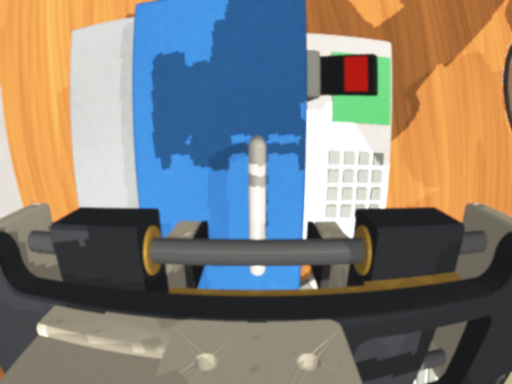

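The wrist picture shows the bar handle at (258,140–275), centred between the fingers, and the paddle standing up with its red patch at (357,75). I'll descend and grip the bar.

Request:
servo_tool(rows=[[0, -1, -20, 0, 0, 0], [0, -1, -20, 0, 0, 0], [0, 0, -12, 0, 0, 0], [0, 0, -9, 0, 0, 0], [0, 0, 0, 0, 0, 0]])

```text
clock: 15.62
tool_pos: [0.5393, 0.0647, 0.137]
orientation: [179.9, -0.1, -99.2]
force: [-0.8, -0.2, -0.2]
opening: 0.0559
```

Request:
servo_tool(rows=[[0, 0, 0, 0, 0, 0], [0, 0, 0, 0, 0, 0], [0, 0, 0, 0, 0, 0], [0, 0, 0, 0, 0, 0], [0, 0, 0, 0, 0, 0]], fingers=18)

```text
clock: 16.03
tool_pos: [0.5409, 0.0657, 0.1392]
orientation: [-179.9, 0.0, -99.1]
force: [0.7, 0.4, -0.5]
opening: 0.028
```

Request:
servo_tool(rows=[[0, 0, 0, 0, 0, 0], [0, 0, 0, 0, 0, 0], [0, 0, 0, 0, 0, 0], [0, 0, 0, 0, 0, 0]], fingers=4)

```text
clock: 16.37
tool_pos: [0.5405, 0.0656, 0.1387]
orientation: [180.0, 0.0, -99.1]
force: [-1.0, 0.9, 1.5]
opening: 0.0113
```

Request:
servo_tool(rows=[[0.5, -0.1, 1, 0, 0, 0], [0.5, -0.1, 1, 0, 0, 0], [0, 0, 0, 0, 0, 0]])

```text
clock: 16.62
tool_pos: [0.541, 0.0654, 0.1398]
orientation: [179.9, -0.0, -99.1]
force: [-1.1, 2.9, -5.4]
opening: 0.0107
```

Request:
servo_tool(rows=[[0.5, -0.1, 1, 0, 0, 0], [0.5, -0.1, 1, 0, 0, 0], [0, 0, 0, 0, 0, 0]])

```text
clock: 16.87
tool_pos: [0.5422, 0.0652, 0.1422]
orientation: [179.9, -0.0, -99.1]
force: [-1.4, 3.4, -5.6]
opening: 0.0111
```

Request:
servo_tool(rows=[[0.5, -0.1, 1, 0, 0, 0], [0.5, -0.1, 1, 0, 0, 0], [0, 0, 0, 0, 0, 0]])

```text
clock: 17.12
tool_pos: [0.5434, 0.065, 0.1445]
orientation: [180.0, 0.0, -99.1]
force: [-2.5, 4.1, -7.0]
opening: 0.011
```

```bash
python3 - <<'E'
import numpy as np
# plan grasp arc + tool tilt psi (lean to rear), reported tcp = grasp + 45*toolz
a=np.arctan2(48,100); r=np.hypot(100,48); A=np.radians(-9.1)
def tcp(phi):
    psi=max(0,(phi-.2))*.45
    g=np.array([-r*np.cos(a+phi),r*np.sin(a+phi)]); return g+45*np.array([-np.sin(psi),-np.cos(psi)]),psi
p0,_=tcp(0)
for phi in np.r_[.06,np.arange(.1,1.46,.1)]:
    p,s=tcp(phi); d=p-p0; print(round(phi,2),'along %.1f -> dx %.1f dy %.1f dz %.1f tilt %.1f'%(d[0],d[0]*np.cos(A),d[0]*np.sin(A),d[1],np.degrees(s)))
print('tilt axis', np.round([-np.sin(A),np.cos(A)],3))
E
```

```text
0.06 along 3.1 -> dx 3.0 dy -0.5 dz 5.9 tilt 0.0
0.1 along 5.3 -> dx 5.2 dy -0.8 dz 9.7 tilt 0.0
0.2 along 11.5 -> dx 11.4 dy -1.8 dz 18.9 tilt 0.0
0.3 along 16.6 -> dx 16.4 dy -2.6 dz 27.5 tilt 2.6
0.4 along 22.5 -> dx 22.3 dy -3.6 dz 35.3 tilt 5.2
0.5 along 29.2 -> dx 28.8 dy -4.6 dz 42.5 tilt 7.7
0.6 along 36.5 -> dx 36.1 dy -5.8 dz 48.8 tilt 10.3
0.7 along 44.4 -> dx 43.8 dy -7.0 dz 54.3 tilt 12.9
0.8 along 52.8 -> dx 52.1 dy -8.3 dz 58.8 tilt 15.5
0.9 along 61.5 -> dx 60.7 dy -9.7 dz 62.4 tilt 18.0
1.0 along 70.5 -> dx 69.6 dy -11.2 dz 65.0 tilt 20.6
1.1 along 79.7 -> dx 78.7 dy -12.6 dz 66.5 tilt 23.2
1.2 along 88.9 -> dx 87.8 dy -14.1 dz 67.1 tilt 25.8
1.3 along 98.1 -> dx 96.9 dy -15.5 dz 66.6 tilt 28.4
1.4 along 107.2 -> dx 105.8 dy -16.9 dz 65.1 tilt 30.9
tilt axis [0.158 0.987]
```

The lid is past 0.05 rad at about 7 N, so the pawl is clear. Carrying on along the arc.

Request:
servo_tool(rows=[[2.2, -0.3, 3.8, 0, 0, 0], [3.1, -0.5, 4.6, 0, 0, 0], [3.1, -0.5, 4.6, 0, 0, 0], [2.5, -0.4, 4.3, 0.2, 1.3, 0], [2.5, -0.4, 4.3, 0.2, 1.3, 0]])

```text
clock: 17.53
tool_pos: [0.5563, 0.0629, 0.1667]
orientation: [177.3, -0.0, -99.1]
force: [-3.2, 3.8, -6.4]
opening: 0.011
```

Request:
servo_tool(rows=[[3, -0.5, 3.9, 0.2, 1.3, 0], [3, -0.5, 3.9, 0.2, 1.3, 0], [3.2, -0.5, 3.6, 0.2, 1.3, 0], [3.2, -0.5, 3.6, 0.2, 1.3, 0], [0, 0, 0, 0, 0, 0]])

```text
clock: 17.95
tool_pos: [0.5691, 0.0608, 0.1826]
orientation: [171.9, -0.1, -99.1]
force: [-10.3, 5.8, 7.6]
opening: 0.011
```

Request:
servo_tool(rows=[[3, -0.5, 4, 0.2, 1.3, 0], [3.4, -0.6, 3.6, 0.2, 1.3, 0], [3.8, -0.6, 3, 0.2, 1.3, 0], [3.8, -0.6, 3, 0.2, 1.3, 0], [0, 0, 0, 0, 0, 0]])

```text
clock: 18.37
tool_pos: [0.5841, 0.0583, 0.1951]
orientation: [166.7, -0.1, -99.1]
force: [-4.2, 4.5, -0.9]
opening: 0.0114
```

Request:
servo_tool(rows=[[4.1, -0.6, 2.4, 0.2, 1.3, 0], [4.1, -0.7, 2.4, 0.2, 1.3, 0], [4.2, -0.7, 1.9, 0.2, 1.3, 0], [4.2, -0.7, 1.9, 0.2, 1.3, 0], [0, 0, 0, 0, 0, 0]])

```text
clock: 18.78
tool_pos: [0.6006, 0.0557, 0.2037]
orientation: [161.5, -0.1, -99.1]
force: [-3.9, 4.7, -1.5]
opening: 0.0109
```

Request:
servo_tool(rows=[[4.4, -0.7, 1.4, 0.2, 1.3, 0], [4.4, -0.7, 1.4, 0.2, 1.3, 0], [4.5, -0.7, 0.8, 0.2, 1.3, 0], [4.5, -0.7, 0.8, 0.2, 1.3, 0], [0, 0, 0, 0, 0, 0]])

```text
clock: 19.2
tool_pos: [0.6186, 0.0527, 0.2085]
orientation: [156.2, -0.2, -99.1]
force: [-4.8, 3.3, 0.8]
opening: 0.0111
```

Request:
servo_tool(rows=[[4.5, -0.7, 0.4, 0.2, 1.3, 0], [4.5, -0.7, 0.3, 0.2, 1.3, 0], [4.5, -0.7, -0.2, 0.2, 1.3, 0], [4.5, -0.7, -0.2, 0.2, 1.3, 0], [0, 0, 0, 0, 0, 0]])

```text
clock: 19.62
tool_pos: [0.6369, 0.0495, 0.2092]
orientation: [151.0, -0.2, -99.0]
force: [-3.8, 2.4, 2.7]
opening: 0.0107
```

```bash
python3 - <<'E'
from h import *
o=ctrl.get_obs(); print(o['tool_pos'],o['orientation'],o['force'])
p,d=viewer.snapshot('side'); W=cloud('side',d); L=np.dstack([(W[...,:2]-O)@ex,(W[...,:2]-O)@ey,W[...,2]])*1000
m=mask(p,(100,120,40),(125,255,255))&(d>0)&(L[...,2]>130)&(abs(L[...,1])<140)&(L[...,0]>-80)&(L[...,0]<200)
a=L[m]; print(m.sum(),np.percentile(a,[2,98],axis=0)); f=np.polyfit(a[:,2],a[:,0],1); print('lid tilt',np.pi/2-np.arctan(-f[0]) if 0 else np.arctan2(1,-f[0]))
cv2.imwrite('pics/s7.png',cv2.resize(p[40:300,120:440],(640,520))[:,:,::-1])
E
```

```text
[0.63685239 0.04952542 0.20920041] [151.04005242  -0.23399714 -99.03772081] [-3.82027114  2.4079381   2.70945444]
255 [[  26.42238111 -121.01660722  266.941423  ]
 [  39.98742288  128.41829136  274.12568884]]
lid tilt 2.32014115770752
```

View pics/s7.png

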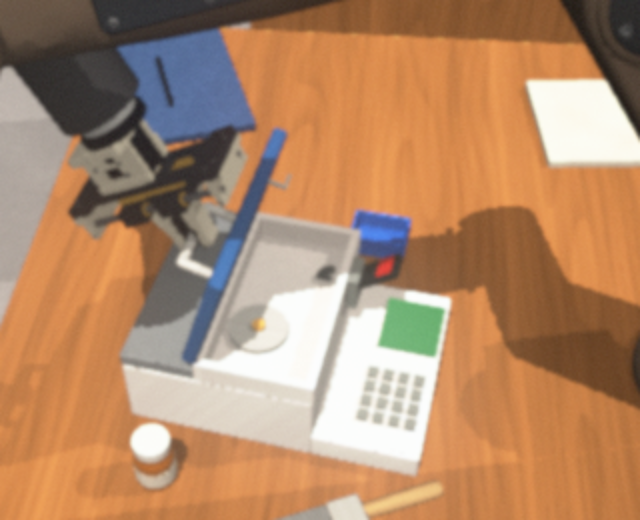

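The side picture shows the lid (edge line (190,355)–(280,135)) standing at about 1.30 rad, computed from its edge at ax 33, z 270. The jar (152,455), pan box and brush have not moved. I'll swing it a little further, open slightly and withdraw along the tool axis.

Request:
servo_tool(rows=[[5, -0.8, -1.1, 0, 0, 0], [4, -0.6, -1.1, 0, 0, 0], [0, 0, 0, 0, 0, 0]])

```text
clock: 19.92
tool_pos: [0.6456, 0.048, 0.2077]
orientation: [151.2, -0.2, -99.0]
force: [-2.2, 2.1, 3.9]
opening: 0.0112
```

Request:
servo_tool(rows=[[0, 0, 0, 0, 0, 0], [0, 0, 0, 0, 0, 0], [0, 0, 0, 0, 0, 0]], fingers=19)

```text
clock: 20.17
tool_pos: [0.6454, 0.0482, 0.2064]
orientation: [151.2, -0.2, -99.1]
force: [-0.4, -0.7, 0.4]
opening: 0.0186
```

Released with no contact force. Withdrawing.

Request:
servo_tool(rows=[[3, -0.5, 5.3, 0, 0, 0], [5, -0.8, 8.8, 0, 0, 0], [5, -0.8, 8.8, 0, 0, 0], [5, -0.8, 8.8, 0, 0, 0], [0, 0, 0, 0, 0, 0]])

```text
clock: 20.58
tool_pos: [0.6643, 0.0453, 0.2393]
orientation: [151.3, -0.2, -99.1]
force: [0.9, 0.0, 0.4]
opening: 0.0195
```

Request:
servo_tool(rows=[[5, -0.8, 15, 0, 0, 0], [5, -0.8, 20, 0, 0, 0], [0, 0, 25, 0, 0, 0], [0, 0, 0, 0, 0, 0], [0, 0, 0, 0, 0, 0]])

```text
clock: 21.0
tool_pos: [0.6735, 0.0442, 0.2991]
orientation: [151.3, -0.1, -99.1]
force: [-0.1, -0.3, -0.9]
opening: 0.0192
```

```bash
python3 - <<'E'
from h import *
o=ctrl.get_obs(); print(o['clock'],o['tool_pos'],o['force'])
for k in range(2):
    p,d=viewer.snapshot('side'); W=cloud('side',d); L=np.dstack([(W[...,:2]-O)@ex,(W[...,:2]-O)@ey,W[...,2]])*1000
    m=mask(p,(100,120,40),(125,255,255))&(d>0)&(L[...,2]>130)&(abs(L[...,1])<140)&(L[...,0]>-80)&(L[...,0]<200)
    a=np.median(L[m],0); print(m.sum(),a,'edge angle',np.arctan2(a[2]-135,69-a[0]))
q,_=viewer.snapshot('scene')
cv2.imwrite('pics/f8.png',np.hstack([cv2.resize(p[40:340,120:440],(400,375)),cv2.resize(q[90:330,150:406],(400,375))])[:,:,::-1])
p0=cv2.imread('pics/side0.png')[:,:,::-1]
for n,(y0,y1,x0,x1) in dict(jar=(245,290,180,215),box=(145,172,296,330),brush=(275,320,250,345)).items():
    print(n,'mean abs diff',np.abs(p[y0:y1,x0:x1].astype(int)-p0[y0:y1,x0:x1]).mean())
E
```

```text
21.0 [0.67348676 0.04417131 0.29907319] [-0.14558435 -0.27754385 -0.86219913]
284 [ 42.86992942  76.44860993 273.27364088] edge angle 1.3840251843214175
281 [ 42.94286366  78.27106546 273.37120285] edge angle 1.3846628246304735
jar mean abs diff 5.558095238095238
box mean abs diff 24.553013798111838
brush mean abs diff 9.032124756335282
```

View pics/f8.png

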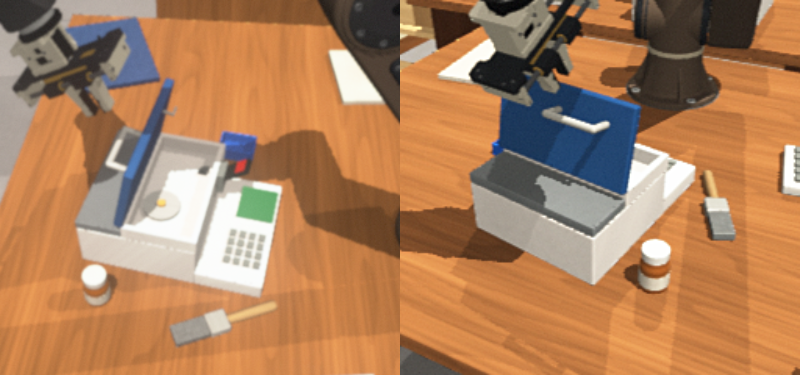

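The picture shows the lid standing open (side crop (122,215)–(168,85)) with the gripper well clear above it. The jar and brush match the start. The box crop changed mainly because the lifted paddle now covers part of it.

```bash
python3 -c "
from plant import ctrl
ctrl.close_job()"
```

```text
the job is handed in; nothing more can be done
```

The lid is open and standing by itself at about 1.38 rad, the arm is clear of everything, and the job was handed in at about 21 s of the 61 s allowed. No verdict is reported back, so success is judged from my own checks.

- **Paddle:** I pinched it and lifted it in small steps until the resistance rose from about 6 N to 14 N, at about 0.65 rad. I took that as the end stop, although the rise was gentler than the 7 N per mm given. After I let go it stayed up.
- **Lid:** It swung open along its arc at about 6–7 N at first, so the pawl was drawn back. Side forces on the way peaked at about 14 N.
- **Last checks:** Two pictures in a row gave the lid angle as 1.384 and 1.385 rad. The wrist force was near zero with the gripper clear.
- **Bystanders:** In the side view the jar and brush match the start. The pan box crop differed more, which I put down to the raised paddle covering part of it. I did not measure the box position again, but nothing came near it.
- **What disagreed:** The first grasp closed above the paddle without touching it. Both cameras showed the finger ends about 26 mm above the reported TCP, so I corrected for that. The second grasp briefly put 24 N sideways on the paddle, which I relieved before lifting.
- **Pictures:** I viewed 10 in all.

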